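# Load the tape dispenser with the roll at the back of the stand

## Robot

A 6-joint arm with a two-finger parallel gripper is mounted at the origin on the work surface. World frame = base frame: x ahead of the robot, y to its left, z up, the work surface at z = 0. Lengths are in m, angles in rad, forces in N, time in s.
With the tool pointing down it reaches from about 0.35 to 0.775 m from the base axis. Payload 7.3 kg.
Tool frame: the origin (TCP) lies midway between the tips of the shut fingers; the grasp point (between the pads) lies 19 mm behind it (robot.tcp_to_grasp is the distance from the TCP to the grasp point, in m); z points along the fingers, y is the line along which they close (so a half turn about z gives the same grasp; the last joint's range is limited). The gripper opens to 92 mm and grips with 3 to 60 N. Pads are 19 mm wide; open, the fingers measure 130 mm over their backs; the gripper's body (75 mm by 190 mm) begins 47 mm behind the grasp point.
Start: joints at [-1.257, 0.342, 1.524, -0, 1.275, -0.146], TCP at [0.233, -0.47, 0.227] pointing down, gripper open.
Joint ranges: [-2.53, 2.53], [-0.77, 2.02], [0.04, 2.7], [-1, 4.14], [0.28, 2.66], [-3.11, 3.11]. Speed limits (rad/s): [2.57, 2.57, 3.14, 3.14, 3.14, 3.14].

## Interface

Orientations are given as [roll, pitch, yaw] about the fixed x, y, z axes, in that order (R = Rz(yaw) Ry(pitch) Rx(roll)).
In Python, from cell import readout, cams, ticket, robot gives the robot as it stands. The module is installed in compiled form; this text tells all that it offers.
- The arm moves only by the tool jog_arm, never from a script. Its argument "plan" is a list of rows, each a list of 5 numbers: the shift along the world's x, y, z each as a share of 0.08 m, from -1 to 1, then the turn about the world's z as a share of 90 degrees, from -1 to 1, then the opening, from -1 (shut) to 1 (fully open). A call has 1 to 12 rows; each row is the pose to reach, as a shift and turn from the pose commanded when the call began; what a row does not reach only later rows make up. A row lasts 1/10 s, in which the tool goes at most 50 mm and 8.59 degrees, less where a joint would pass 70% of its speed; a pose out of reach is approached as far as the arm can. A call with a number of a shift or a turn outside -1 to 1 is refused whole. A call with a gripper value outside its range is refused whole. The fingers move at their own pace and stop on an object; "squeeze" is the grip in N (left out, the last holds). Time passes only in rows, so rows that repeat a pose let the fingers close. It gives the time, the measured TCP pose, the force, the opening and the grip force at its end, in the units of the state.
- readout.observe(): the state, without advancing time (a new reading comes with each control period).
- cams.read_camera(name): name is "scene" or "top"; returns the picture (400x640x3 uint8, blue, green, red); there is no depth.
- cams.calibration(name): a dict with "K" (3x3 intrinsics, pixels), "k1" (the pictures are not rectified: a ray, as slopes to the right and down, at radius r is drawn at 1 + k1 r^2 times it, then the intrinsics apply), "world_from_camera" (4x4, takes a point from camera to world coordinates). Camera axes: x right, y down, z forward; pixel columns grow to the right and rows downward; lengths in m; the calibration is good to about 2 mm. A picture is of the moment at which its call begins. calibration takes no time and is no camera call.
- ticket.hand_in(): hands the job in; it is judged then, once.
The state is a dict: "time": time; "qpos": joint angles; "qvel": joint speeds; "joint_efforts": joint torques, N m; "tool_pos": TCP position; "tool_rot": TCP orientation; "contact_force": force on the tool from outside, world axes, zero at the start; "torque": the same for the moment, N m; "opening": finger opening in m; "grip_force": force on a finger pad.
Only numpy, scipy, OpenCV 4.12 (cv2) and the standard library are available. Lean on these libraries where they do the work, as an engineer would, in place of code of your own. Each camera call takes 0.05 s, during which the arm holds its last target. There are 200 camera calls.

## Task

Load the tape dispenser with the wide roll of masking tape, which hangs at the back of the roll stand behind two narrower rolls. Take the two front rolls off the arm and stand them both on their rims in the long narrow tray, set the wide roll on the dispenser's rollers, then hang the two narrower rolls back on the stand, each at the place where it hung before. Leave the vise, the screw tin and the screwdriver set where they are.

Things in the scene. Friction and masses are not known exactly. Their poses are not given: they have to be found in the camera images.
- roll_wide: The widest roll of cream masking tape on a card core: 48 mm wide, 62 mm outer diameter, bore 38 mm, about 140 g. Origin at its centre; its x axis is the roll's axis (horizontal, along the stand's arm, at the start; its y and z axes turn as it rolls). It always hangs at the back of the stand.
- roll_medium: The medium roll of cream masking tape on a card core: 30 mm wide, 66 mm outer diameter, bore 38 mm, about 110 g. Origin at its centre; x axis along the roll's axis. Hangs in front of the wide roll, in the first or second place from the free end.
- roll_narrow: The narrowest roll of cream masking tape on a card core: 18 mm wide, 56 mm outer diameter, bore 38 mm, about 50 g. Origin at its centre; x axis along the roll's axis. Hangs in front of the wide roll, in the first or second place from the free end.
- stand: Grey steel roll stand, fixed. Origin under the middle of its base plate (250 x 110 mm). From the upright (x=+104 mm, 132 mm high) a 10 mm square arm runs level along y=0 to its free end at x=-95 mm. Arm top 125 mm up; the last 6 mm are turned up to 130: lift a roll about 16 mm to pass. Hanging rolls' centres: 106 mm up, wide one near x=+55, others near -5 and -55; bore top rests on the arm.
- tray: Long narrow aluminium tray, fixed, open on top: 200 mm along x, 50 along y, 15 high, walls 3, inside 44 wide. Origin on the bench under its centre. A roll set in it on its rim, axis along the tray's x, rests on the two long edges and cannot roll away: centre about 40 mm (medium) or 32 mm (narrow) up. Room for both, e.g. 45 mm either side of the middle.
- dispenser: Empty drop-in tape dispenser, fixed; base 94 mm (x) by 185 mm (y), 10 high. Origin on the bench midway between its two steel rollers (12 mm thick, along x, at y=-20 and +20 mm, 16 mm up). Grey cheeks at x=-32 and +32 mm, up to 51 mm high. The wide roll lies on both rollers between the cheeks, axis along x, centre then 47 mm up. Cutting blade, 46 mm high, at y=-78 to -95 mm.
- vise: Bystander: small blue bench vise with steel jaws, about 130 x 64 mm, 48 mm high. Origin under its middle. Not to be moved.
- screw_tin: Bystander: round aluminium tin full of small screws, 48 mm diameter, 34 mm high. Origin under its middle. Not to be moved.
- driver_set: Bystander: yellow plastic case, 85 x 125 mm, 20 mm high, with five small screwdrivers. Origin under its middle. Not to be moved.
There are look-alikes about, which are no part of the job. Leave any pink look-alike of the roll_wide alone. Of the things that look like the tray, take the one that is farthest to the robot's right at the start.

How it is judged:
On the way, in this order (a step that is already met when the one before it is completed fails the run):
1. the medium and the narrow roll both stand on their rims in the tray, released (x of roll_medium in the frame of tray between -0.092 and 0.092 m and y of roll_medium in the frame of tray between -0.012 and 0.012 m and z of roll_medium in the frame of tray between 0.032 and 0.046 m and angle between the x axis of each of roll_medium, roll_narrow and the x axis of tray, either way round below 0.26 rad and contact force between each of roll_medium, roll_narrow and the fingers below 0.05 N and linear speed of each of roll_medium, roll_narrow below 0.03 m/s and angular speed of each of roll_medium, roll_narrow below 0.4 rad/s and x of roll_narrow in the frame of tray between -0.092 and 0.092 m and y of roll_narrow in the frame of tray between -0.012 and 0.012 m and z of roll_narrow in the frame of tray between 0.026 and 0.04 m), for 0.2 s.
2. the wide roll lies on the dispenser's rollers, released, with the other two still in the tray (all of step 1 and x of roll_wide in the frame of dispenser between -0.014 and 0.014 m and y of roll_wide in the frame of dispenser between -0.01 and 0.01 m and z of roll_wide in the frame of dispenser between 0.04 and 0.054 m and angle between the x axis of roll_wide and the x axis of dispenser, either way round below 0.26 rad and contact force between roll_wide and the fingers below 0.05 N and linear speed of roll_wide below 0.03 m/s and angular speed of roll_wide below 0.4 rad/s), for 0.2 s.
At the end, for the whole second after the job is handed in: The wide roll rests on the dispenser's two rollers between the cheeks (within 14 mm along and 10 mm across, axis within 15 degrees); the medium and narrow rolls hang on the stand's arm, each within 20 mm of where it hung at the start; all three are released and at rest (x of roll_wide in the frame of dispenser between -0.014 and 0.014 m and y of roll_wide in the frame of dispenser between -0.01 and 0.01 m and z of roll_wide in the frame of dispenser between 0.04 and 0.054 m and angle between the x axis of roll_wide and the x axis of dispenser, either way round below 0.26 rad and contact force between each of roll_wide, roll_medium, roll_narrow and the fingers below 0.05 N and linear speed of each of roll_wide, roll_medium, roll_narrow below 0.03 m/s and angular speed of each of roll_wide, roll_medium, roll_narrow below 0.4 rad/s and distance of each of roll_medium, roll_narrow from where it was at the start of the episode below 0.02 m and angle between the x axis of each of roll_medium, roll_narrow and the x axis of stand, either way round below 0.26 rad and contact force between each of roll_medium, roll_narrow and stand above 0.1 N); the robot touches nothing.
It fails at once if the vise was disturbed (moved more than 15 mm) (distance of vise from where it was at the start of the episode above 0.015 m).
It fails at once if the screw tin was disturbed (moved more than 15 mm) (distance of screw_tin from where it was at the start of the episode above 0.015 m).
It fails at once if the screwdriver set was disturbed (moved more than 15 mm) (distance of driver_set from where it was at the start of the episode above 0.015 m).
It also fails if it takes over 117 s, if anything falls off the work surface, if the arm or the gripper's body presses on something with over 40 N, if the wrist force passes 120 N, or if a joint passes its speed limit or range.

## Working session

There is one attempt and no reset: what is moved stays moved. The work goes in short steps, Python scripts to look and compute and a tool call to move; the robot and the scene stay as the last step left them, time stands still between calls to the robot, and variables do not carry over. Pictures are saved under pics/ and viewed, at most 14 in all, crops included, and the job is handed in when it is done.

Besides the shell and the picture viewer there is one more tool, called by a JSON object that holds its "method" and its "body". jog_arm: Moves the arm, as the interface text tells. Shift numbers are shares of 0.08 m and turn numbers shares of 90 degrees, none past 1 either way. Its arguments: {"type":"object","properties":{"plan":{"type":"array"},"squeeze":{"type":"number"}},"required":["plan"]}

```bash
mkdir -p pics; cat > h.py <<'E'
import numpy as np, cv2
from cell import readout, cams, ticket, robot
def snap(name,fn=None):
    im=cams.read_camera(name)
    if fn: cv2.imwrite('pics/'+fn,im)
    return im
def ray(name,u,v):
    c=cams.calibration(name);K=np.array(c['K']);T=np.array(c['world_from_camera']);k=c['k1']
    d=np.array([(u-K[0,2])/K[0,0],(v-K[1,2])/K[1,1]]);s=d.copy()
    for _ in range(30): s=d/(1+k*(s@s))
    r=T[:3,:3]@np.array([s[0],s[1],1]);return T[:3,3],r/np.linalg.norm(r)
def onz(name,u,v,z):
    o,r=ray(name,u,v);return o+r*(z-o[2])/r[2]
def proj(name,p):
    c=cams.calibration(name);K=np.array(c['K']);T=np.array(c['world_from_camera'])
    q=T[:3,:3].T@(np.array(p)-T[:3,3]);s=q[:2]/q[2];s=s*(1+c['k1']*(s@s))
    return K[:2,:2]@s+K[:2,2]
E
python3 - <<'E'
from h import *
for n in('scene','top'):
    snap(n,n+'0.png');c=cams.calibration(n);print(n,np.round(c['K'],1).tolist(),c['k1'],np.round(c['world_from_camera'],3).tolist())
print(readout.observe()); print(robot if isinstance(robot,dict) else [a for a in dir(robot) if a[0]!='_'])
E
```

```text
scene [[421.2, 0.0, 315.3], [0.0, 421.2, 193.5], [0.0, 0.0, 1.0]] 0.008907351525403794 [[0.883, 0.394, -0.256, 0.814], [0.469, -0.756, 0.456, -0.493], [-0.014, -0.523, -0.852, 1.06], [0.0, 0.0, 0.0, 1.0]]
top [[440.2, 0.0, 320.1], [0.0, 440.2, 201.7], [0.0, 0.0, 1.0]] -0.049184361827756894 [[-0.018, -0.981, 0.192, 0.27], [-1.0, 0.014, -0.02, 0.044], [0.017, -0.192, -0.981, 1.44], [0.0, 0.0, 0.0, 1.0]]
{'time': 0.1, 'qpos': array([-1.25701394e+00,  3.42677296e-01,  1.52493007e+00,  1.33437605e-05,
        1.27538020e+00, -1.45996359e-01]), 'qvel': array([-0.0013336 , -0.00102475, -0.00139726,  0.00117399, -0.00056213,
       -0.00142207]), 'joint_efforts': array([ 3.30655123e-03, -4.32002592e+01, -2.44696033e+01,  7.19611743e-02,
        5.25205024e-02, -4.83325073e-05]), 'tool_pos': array([ 0.23288152, -0.47011992,  0.22609887]), 'tool_rot': array([-3.14021444e+00, -2.15552802e-04,  4.59774705e-01]), 'contact_force': array([-0.23251726,  0.44067989,  0.89038629]), 'torque': array([-0.03128   ,  0.01025498,  0.01929169]), 'grip_force': 0.0, 'opening': 0.09149658624016935}
['IKError', 'tcp_to_grasp']
```

View pics/scene0.png

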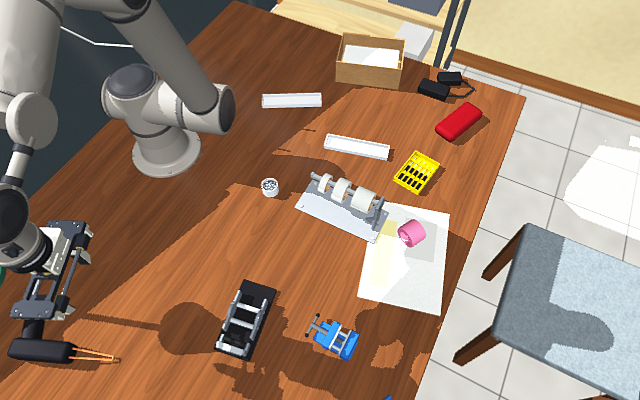

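View pics/top0.png

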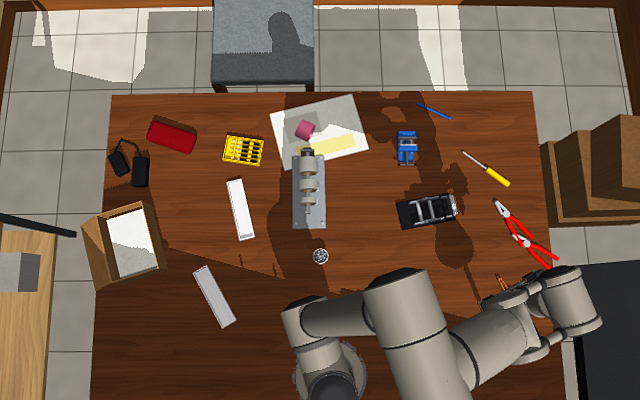

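Scene: the stand with three cream rolls is at about (345,200), with a pink roll at (411,233). There are two white trays, at (357,147) and (291,100), the dispenser is at (246,318) and the vise at (333,338). 
Top: the stand is at (309,190), the trays at (240,208) and (214,296), and the dispenser at (427,210).
Candidates: for the wide roll, the cream roll next to the upright at scene (364,198) against the pink one at (411,233), so I take the cream one. For the tray, top (240,208) against (214,296); the first is further right (smaller y), so I take it. I'll check both choices in a close crop.

```bash
python3 - <<'E'
import cv2,numpy as np
s=cv2.imread('pics/scene0.png');t=cv2.imread('pics/top0.png')
a=cv2.resize(s[130:250,285:445],None,fx=5,fy=5,interpolation=cv2.INTER_CUBIC)
cv2.imwrite('pics/c1.png',a)
b=cv2.resize(t[130:250,215:335],None,fx=5,fy=5,interpolation=cv2.INTER_CUBIC)
cv2.imwrite('pics/c2.png',b)
d=np.vstack([cv2.resize(t[180:240,385:465],None,fx=5,fy=5,interpolation=cv2.INTER_CUBIC)])
e=cv2.resize(s[275:360,205:285],None,fx=4.7,fy=4.7,interpolation=cv2.INTER_CUBIC)
h=max(d.shape[0],e.shape[0]);p=lambda x:np.vstack([x,np.zeros((h-x.shape[0],x.shape[1],3),np.uint8)])
cv2.imwrite('pics/c3.png',np.hstack([p(d),p(e)]))
E
```

```text
(no output)
```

View pics/c1.png

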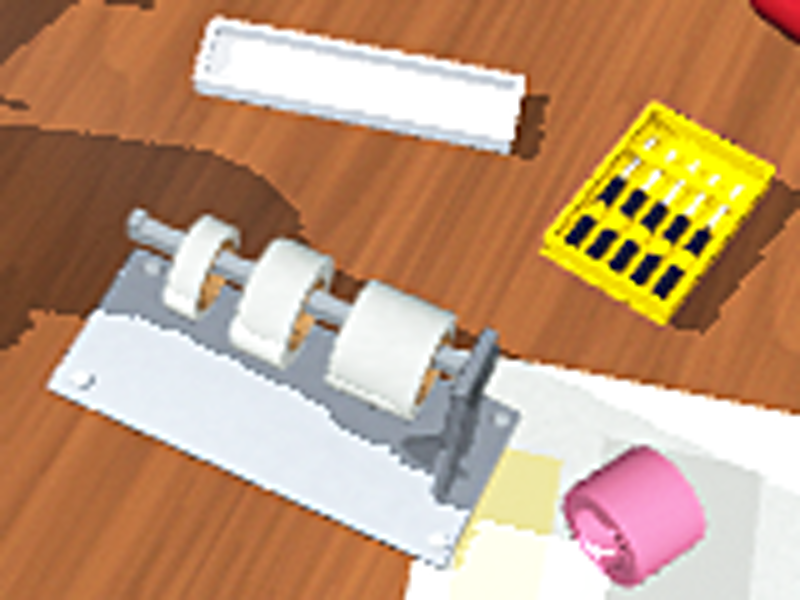

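View pics/c2.png

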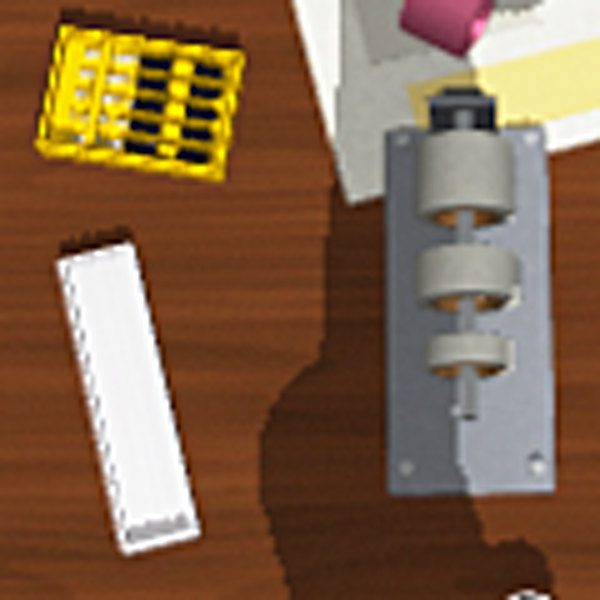

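View pics/c3.png

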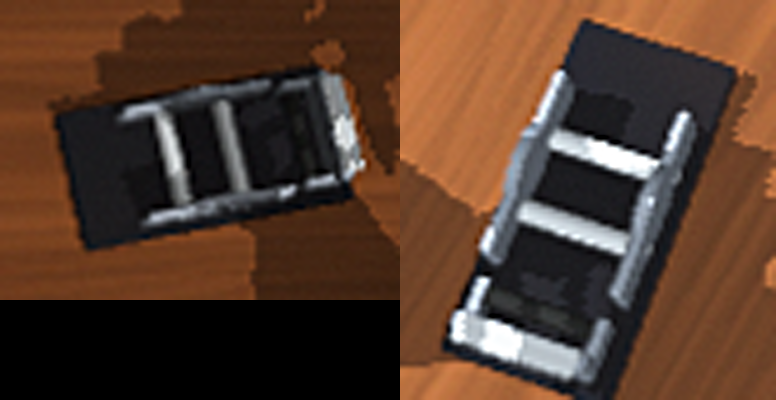

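Crops: narrow roll first from the free end (crop 1 (203,265)), medium second (283,300), wide cream by the upright (392,345), pink roll lying apart (635,515). The tray is the one beside the driver set. The dispenser's rollers and blade are clear, with the blade towards −y.

```bash
python3 - <<'E'
from h import *
np.set_printoptions(precision=4,suppress=True)
A=lambda p:('scene',p[0]/5+285-.4,p[1]/5+130-.4)
B=lambda p:('top',p[0]/5+215-.4,p[1]/5+130-.4)
D=lambda p:('top',p[0]/5+385-.4,p[1]/5+180-.4)
E=lambda p:('scene',(p[0]-400)/4.7+205-.4,p[1]/4.7+275-.4)
def pr(l,ps,z):
    P=np.array([onz(*p,z) for p in ps]);print(l,P[:,:2].tolist(),'mean',P[:,:2].mean(0));return P
pr('base top',[B(p) for p in[(386,127),(547,125),(553,494),(388,494)]],.005)
pr('base scene',[A(p) for p in[(48,388),(445,568),(522,412)]],.005)
s0=snap('scene');t0=snap('top')
# tray by mask
for n,im,roi in(('top',t0,(222,175,260,245)),('scene',s0,(320,130,392,162))):
    x0,y0,x1,y1=roi;g=np.zeros(im.shape[:2],np.uint8);h=cv2.cvtColor(im,cv2.COLOR_BGR2HSV)
    m=((h[...,1]<60)&(h[...,2]>110)).astype(np.uint8);g[y0:y1,x0:x1]=m[y0:y1,x0:x1]
    c=max(cv2.findContours(g,0,1)[0],key=cv2.contourArea)
    q=np.array([onz(n,*p[0],.015)[:2] for p in c])
    (cx,cy),wh,an=cv2.minAreaRect((q*1000).astype(np.float32));print('tray',n,cx,cy,wh,an)
pr('tray scene corners',[A(p) for p in[(212,17),(525,75),(508,153),(195,92)]],.015)
pr('roll top: blade-side, other',[D(p) for p in[(222,102),(243,192),(158,108),(183,203)]],.021)
pr('roll scene',[E(p) for p in[(519,208),(628,242),(553,140),(660,170)]],.021)
pr('disp base top',[D(p) for p in[(55,115),(88,250)]],.01)
pr('disp base scene',[E(p) for p in[(583,20),(738,72)]],.01)
def mid(p,q):
    (o,r),(a,b)=ray(*p),ray(*q);M=np.c_[r,-b];t=np.linalg.lstsq(M,a-o,rcond=None)[0];P,Q=o+t[0]*r,a+t[1]*b
    return (P+Q)/2,np.linalg.norm(P-Q)
print('arm tip',mid(A((137,214)),B((465,410))))
print('upright top',mid(A((490,332)),B((463,92))))
# cream roll masks in top
h=cv2.cvtColor(t0,cv2.COLOR_BGR2HSV);print(h[165,308],h[185,308],h[200,308])
for n,c in(('narrow',(468,354)),('medium',(468,272)),('wide',(464,185))):
    r={'narrow':28,'medium':33,'wide':31}[n]/1000
    print(n,'cover',onz(*B(c),.106+r))
for n,c in(('tin',(320,256)),('vise',(406,148)),('pink',(305,130))): print(n,onz('top',*c,.03))
E
```

```text
base top [[0.7138682334050345, 0.10785355218629851], [0.7139103853997395, -0.0013784944062847845], [0.46160319833118413, -0.00046112724646193287], [0.4632376017842771, 0.10780509696808147]] mean [0.5882 0.0535]
base scene [[0.46571345316829227, 0.002530628187525197], [0.714179041050544, 0.004475805823415058], [0.7135428752169511, 0.11408049020461214]] mean [0.6311 0.0404]
tray top 529.1078491210938 278.3188171386719 (203.7030792236328, 52.70917892456055) 13.424520492553711
tray scene 531.8572387695312 277.23150634765625 (202.6009063720703, 61.399200439453125) 13.279009819030762
tray scene corners [[0.42773906393514094, 0.2834073221050973], [0.6226731037879538, 0.3316996811204808], [0.636809382747464, 0.2713645954719685], [0.44577992890648954, 0.2250596175379423]] mean [0.5333 0.2779]
roll top: blade-side, other [[0.548659041072876, -0.3456631757056253], [0.4881896704531656, -0.35568864113361165], [0.5452167528758254, -0.3026572767229717], [0.4815223197454705, -0.3154298988324011]] mean [ 0.5159 -0.3299]
roll scene [[0.48630619197838304, -0.3521481414322233], [0.5461030614893194, -0.3403673115492763], [0.4821354319529923, -0.31391351129825773], [0.5409953963846039, -0.30098882953104894]] mean [ 0.5139 -0.3269]
disp base top [[0.5435851589651022, -0.23604676118354134], [0.4529535695798504, -0.2533382471072884]] mean [ 0.4983 -0.2447]
disp base scene [[0.4560319231499603, -0.24802496756388986], [0.5474309216850497, -0.23351346742181195]] mean [ 0.5017 -0.2408]
arm tip (array([0.497 , 0.0562, 0.1335]), np.float64(0.0020883391226179915))
upright top (array([0.6925, 0.0572, 0.1579]), np.float64(0.010219221108044537))
[ 33  18 169] [ 35  16 173] [ 27  13 173]
narrow cover [0.5304 0.0533 0.134 ]
medium cover [0.5802 0.0526 0.139 ]
wide cover [0.6354 0.0544 0.137 ]
tin [0.3699 0.0186 0.03  ]
vise [ 0.7262 -0.277   0.03  ]
pink [0.7935 0.0619 0.03  ]
```

Stand about (0.588, 0.056), yaw 0. Tray about (0.530, 0.281), yaw 13.4°. Dispenser about (0.515, −0.328), yaw 10.7°. Sizes and heights agree with the text. I'm moving over the narrow roll now.

{"method": "jog_arm", "body": {"plan": [[0.13, 0.23, 0, -0.03, 1], [0.27, 0.47, 0, -0.05, 1], [0.4, 0.7, 0, -0.08, 1], [0.534, 0.939, 0, -0.1, 1]]}}

```text
time: 0.6
tool_pos: [0.276, -0.3946, 0.2265]
tool_rot: [-3.141, 0.0, 0.301]
contact_force: [-0.0, -0.7, -0.4]
opening: 0.0917
grip_force: 0.0
```

{"method": "jog_arm", "body": {"plan": [[0.13, 0.23, 0, -0.03, 1], [0.27, 0.47, 0, -0.05, 1], [0.4, 0.7, 0, -0.08, 1], [0.534, 0.939, 0, -0.1, 1]]}}

```text
time: 1.0
tool_pos: [0.3187, -0.3194, 0.2266]
tool_rot: [-3.141, 0.0, 0.144]
contact_force: [0.4, 0.5, 0.1]
opening: 0.0919
grip_force: 0.0
```

{"method": "jog_arm", "body": {"plan": [[0.13, 0.23, 0, -0.03, 1], [0.27, 0.47, 0, -0.05, 1], [0.4, 0.7, 0, -0.07, 1], [0.534, 0.939, 0, -0.093, 1]]}}

```text
time: 1.4
tool_pos: [0.3614, -0.2443, 0.2267]
tool_rot: [-3.142, 0.0, -0.002]
contact_force: [0.2, 0.2, -0.5]
opening: 0.0917
grip_force: 0.0
```

Sequential and accurate. I'll go on in larger batches.

{"method": "jog_arm", "body": {"plan": [[0.13, 0.23, 0, 0, 1], [0.27, 0.47, 0, 0, 1], [0.4, 0.7, 0, 0, 1], [0.534, 0.939, 0, 0, 1]]}}

```text
time: 1.8
tool_pos: [0.4041, -0.1692, 0.2267]
tool_rot: [3.142, 0.0, -0.001]
contact_force: [-0.4, -1.2, -0.0]
opening: 0.0918
grip_force: 0.0
```

{"method": "jog_arm", "body": {"plan": [[0.13, 0.23, 0, 0, 1], [0.27, 0.47, 0, 0, 1], [0.4, 0.7, 0, 0, 1], [0.534, 0.939, 0, 0, 1]]}}

```text
time: 2.2
tool_pos: [0.4469, -0.0941, 0.2267]
tool_rot: [3.142, 0.0, -0.0]
contact_force: [-0.2, -0.4, -0.5]
opening: 0.0916
grip_force: 0.0
```

{"method": "jog_arm", "body": {"plan": [[0.13, 0.23, 0, 0, 1], [0.27, 0.47, 0, 0, 1], [0.4, 0.7, 0, 0, 1], [0.534, 0.939, 0, 0, 1]]}}

```text
time: 2.6
tool_pos: [0.4896, -0.0189, 0.2266]
tool_rot: [3.142, 0.0, -0.0]
contact_force: [0.8, -0.7, 0.4]
opening: 0.0918
grip_force: 0.0
```

{"method": "jog_arm", "body": {"plan": [[0.13, 0.23, 0, 0, 1], [0.27, 0.47, 0, 0, 1], [0.4, 0.7, 0, 0, 1], [0.534, 0.939, 0, 0, 1], [0.534, 0.939, 0, 0, 1]]}}

```text
time: 3.1
tool_pos: [0.5327, 0.0572, 0.2263]
tool_rot: [-3.141, 0.0, 0.002]
contact_force: [0.8, 0.2, 0.4]
opening: 0.0923
grip_force: 0.0
```

```bash
python3 - <<'E'
from h import *
s=snap('scene');t=snap('top')
a=cv2.resize(s[110:240,285:405],None,fx=4.5,fy=4.5,interpolation=cv2.INTER_CUBIC)
cv2.imwrite('pics/c4.png',a);cv2.imwrite('pics/t4.png',t)
p=readout.observe()['tool_pos'];print(p)
for dy in(-.046,0,.046): print((proj('scene',p+[0,dy,0])-[285,110]+.4)*4.5)
E
```

```text
[0.53171071 0.05540037 0.22633735]
[133.69118986 273.84343515]
[173.3895018  212.15142492]
[211.51283266 152.90419458]
```

View pics/c4.png

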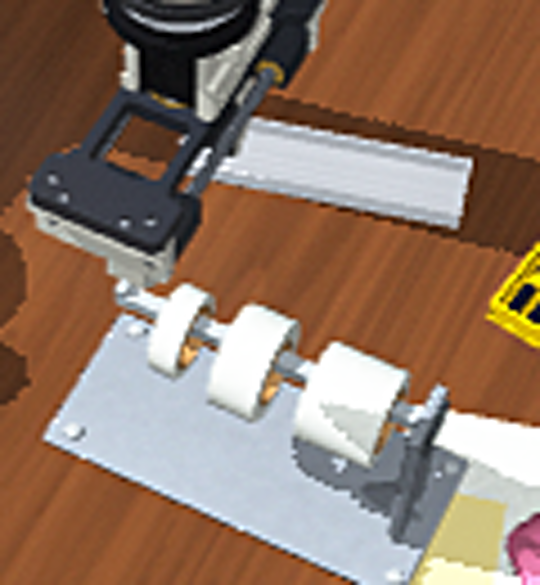

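Crop 4 shows the open gripper above the narrow roll (crop (183,330)), with the near finger tip at about (140,283), so it lines up with the narrow roll. I'll go down and close gently.

{"method": "jog_arm", "body": {"plan": [[0, 0, -0.25, 0, 1], [0, 0, -0.5, 0, 1], [0, 0, -0.75, 0, 1], [0, 0, -1, 0, 1]]}}

```text
time: 3.6
tool_pos: [0.5315, 0.0543, 0.1461]
tool_rot: [3.141, 0.0, -0.001]
contact_force: [0.6, -0.2, -0.1]
opening: 0.0917
grip_force: 0.0
```

{"method": "jog_arm", "body": {"plan": [[0, 0, -0.2, 0, 1], [0, 0, -0.4, 0, 1], [0, 0, -0.6, 0, 1], [0, 0, -0.68, 0, 1], [0, 0, -0.68, 0, 1]]}}

```text
time: 4.1
tool_pos: [0.5313, 0.0547, 0.0918]
tool_rot: [3.141, 0.002, -0.001]
contact_force: [0.3, -0.4, 0.2]
opening: 0.0917
grip_force: 0.0
```

{"method": "jog_arm", "body": {"plan": [[0, 0, 0, 0, 0.6], [0, 0, 0, 0, 0.4], [0, 0, 0, 0, 0.3], [0, 0, 0, 0, 0.2], [0, 0, 0, 0, 0.1], [0, 0, 0, 0, 0], [0, 0, 0, 0, -0.2], [0, 0, 0, 0, -0.2], [0, 0, 0, 0, -0.2]], "squeeze": 12}}

```text
time: 5.0
tool_pos: [0.5321, 0.0554, 0.0925]
tool_rot: [3.142, -0.0, -0.0]
contact_force: [-0.3, -0.7, 2.2]
opening: 0.056
grip_force: 12.0
```

```bash
python3 - <<'E'
from h import *
s=snap('scene');t=snap('top')
a=cv2.resize(s[110:240,285:405],None,fx=4.5,fy=4.5,interpolation=cv2.INTER_CUBIC)
cv2.imwrite('pics/c5.png',a);cv2.imwrite('pics/t5.png',t)
print(readout.observe())
E
```

```text
{'time': 5.1, 'qpos': array([-3.95634103e-02,  5.04800637e-01,  1.67547759e+00, -7.61823849e-05,
        9.61055714e-01,  1.53171648e+00]), 'qvel': array([-1.34390023e-05, -3.07038570e-04,  2.05054953e-04,  3.66637977e-04,
       -2.88782379e-04,  6.04333050e-04]), 'joint_efforts': array([-1.57739301e-01, -4.58923030e+01, -1.95003390e+01, -4.69581003e-02,
       -1.00542863e-01,  1.29590608e-03]), 'tool_pos': array([0.53213642, 0.05537583, 0.09245446]), 'tool_rot': array([ 3.14152013e+00, -2.56072197e-04, -4.39936481e-04]), 'contact_force': array([-1.24145587,  0.41557   ,  2.52034191]), 'torque': array([ 0.12243263,  0.01025759, -0.00071648]), 'grip_force': 12.000131160020828, 'opening': 0.055835716002267895}
```

View pics/c5.png

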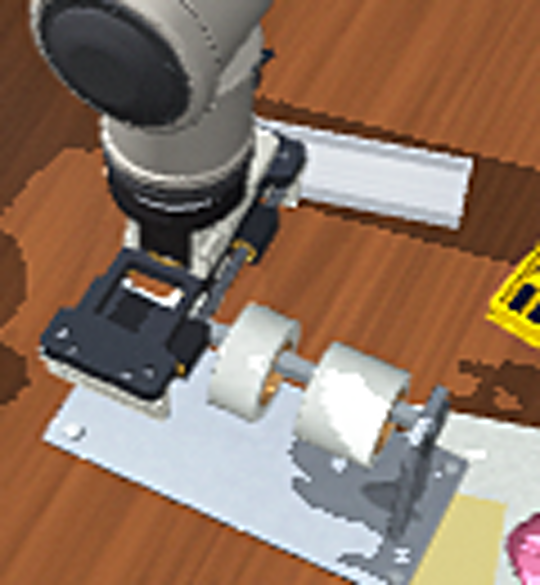

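The roll is gripped (opening 0.056, the narrow roll's diameter). I'll lift 17 mm, pull off the free end and carry it to the tray.

{"method": "jog_arm", "body": {"plan": [[0, 0, 0.1, 0, -0.2], [0, 0, 0.21, 0, -0.2], [0, 0, 0.21, 0, -0.2], [0, 0, 0.21, 0, -0.2]]}}

```text
time: 5.5
tool_pos: [0.5322, 0.0553, 0.1096]
tool_rot: [3.141, -0.001, -0.0]
contact_force: [0.1, 0.2, -0.5]
opening: 0.0557
grip_force: 12.0
```

{"method": "jog_arm", "body": {"plan": [[-0.15, 0, 0, 0, -0.2], [-0.3, 0, 0, 0, -0.2], [-0.45, 0, 0, 0, -0.2], [-0.6, 0, 0, 0, -0.2], [-0.8, 0, 0, 0, -0.2], [-1, 0, 0, 0, -0.2], [-1, 0, 0, 0, -0.2]]}}

```text
time: 6.2
tool_pos: [0.45, 0.0555, 0.1089]
tool_rot: [-3.142, 0.002, -0.0]
contact_force: [0.9, 0.6, -0.1]
opening: 0.0555
grip_force: 12.0
```

{"method": "jog_arm", "body": {"plan": [[0.03, 0.2, 0, 0.01, -0.2], [0.07, 0.45, 0, 0.02, -0.2], [0.1, 0.7, 0, 0.04, -0.2], [0.144, 0.9, 0, 0.05, -0.2]]}}

```text
time: 6.6
tool_pos: [0.4645, 0.1284, 0.1091]
tool_rot: [-3.142, -0.001, 0.079]
contact_force: [-0.4, -0.3, -0.9]
opening: 0.0559
grip_force: 12.0
```

{"method": "jog_arm", "body": {"plan": [[0.03, 0.2, 0, 0.01, -0.2], [0.07, 0.45, 0, 0.02, -0.2], [0.1, 0.7, 0, 0.04, -0.2], [0.144, 0.9, 0, 0.05, -0.2]]}}

```text
time: 7.0
tool_pos: [0.4758, 0.2006, 0.109]
tool_rot: [-3.142, -0.0, 0.158]
contact_force: [0.2, 0.0, 0.1]
opening: 0.0557
grip_force: 12.0
```

{"method": "jog_arm", "body": {"plan": [[0.03, 0.2, 0, 0.01, -0.2], [0.07, 0.45, 0, 0.02, -0.2], [0.1, 0.7, 0, 0.04, -0.2], [0.144, 0.9, 0, 0.05, -0.2], [0.144, 0.9, 0, 0.05, -0.2], [0.144, 0.9, 0, 0.05, -0.2]]}}

```text
time: 7.6
tool_pos: [0.4865, 0.2713, 0.1088]
tool_rot: [3.141, 0.001, 0.235]
contact_force: [-0.2, 0.4, -0.2]
opening: 0.0557
grip_force: 12.0
```

```bash
python3 - <<'E'
from h import *
s=snap('scene');t=snap('top')
a=cv2.resize(s[60:180,280:410],None,fx=4.5,fy=4.5,interpolation=cv2.INTER_CUBIC)
cv2.imwrite('pics/c6.png',a);cv2.imwrite('pics/t6.png',t)
print(readout.observe()['tool_pos'],readout.observe()['tool_rot'])
E
```

```text
[0.48647167 0.27069691 0.10898073] [3.14118588e+00 6.54112213e-04 2.34411131e-01]
```

View pics/c6.png

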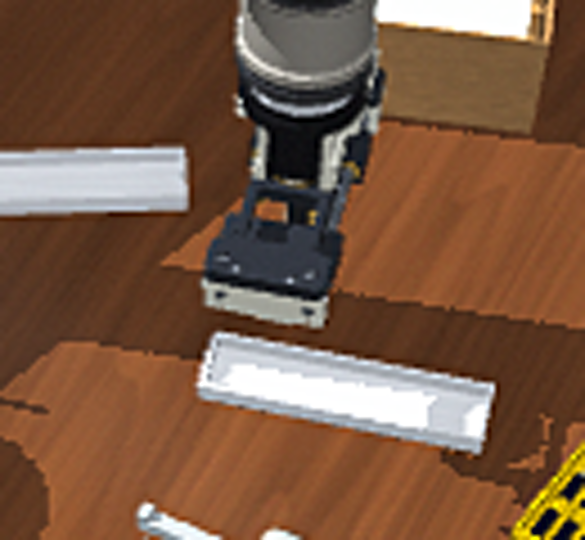

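Crop 6: the gripper is above the near-left end of the tray (tray corners at (212,335), (493,385)), in line with it. Lowering slowly.

{"method": "jog_arm", "body": {"plan": [[0, 0, -0.2, 0, -0.2], [0, 0, -0.4, 0, -0.2], [0, 0, -0.6, 0, -0.2], [0, 0, -0.8, 0, -0.2], [0, 0, -0.95, 0, -0.2], [0, 0, -1, 0, -0.2], [0, 0, -1, 0, -0.2]]}}

```text
time: 8.4
tool_pos: [0.4865, 0.271, 0.0288]
tool_rot: [3.141, 0.001, 0.235]
contact_force: [0.8, 0.1, -0.9]
opening: 0.0558
grip_force: 12.0
```

{"method": "jog_arm", "body": {"plan": [[0, 0, -0.04, 0, -0.2], [0, 0, -0.07, 0, -0.2], [0, 0, -0.1, 0, -0.2], [0, 0, -0.1, 0, -0.2]]}}

```text
time: 8.8
tool_pos: [0.4865, 0.2713, 0.021]
tool_rot: [3.141, 0.0, 0.235]
contact_force: [-0.2, 0.7, 0.0]
opening: 0.0555
grip_force: 12.0
```

{"method": "jog_arm", "body": {"plan": [[0, 0, -0.02, 0, -0.2], [0, 0, -0.03, 0, -0.2], [0, 0, -0.03, 0, -0.2]]}}

```text
time: 9.1
tool_pos: [0.4866, 0.2714, 0.0187]
tool_rot: [3.142, 0.0, 0.235]
contact_force: [0.4, 0.8, -0.9]
opening: 0.0558
grip_force: 12.0
```

{"method": "jog_arm", "body": {"plan": [[0, 0, -0.015, 0, -0.2], [0, 0, -0.02, 0, -0.2], [0, 0, -0.02, 0, -0.2], [0, 0, -0.02, 0, -0.2]]}}

```text
time: 9.5
tool_pos: [0.4869, 0.2718, 0.0177]
tool_rot: [-3.141, -0.001, 0.235]
contact_force: [-0.7, 1.8, 5.1]
opening: 0.0557
grip_force: 12.0
```

{"method": "jog_arm", "body": {"plan": [[0, 0, 0, 0, 0.25], [0, 0, 0, 0, 0.3], [0, 0, 0, 0, 0.4], [0, 0, 0, 0, 0.5], [0, 0, 0, 0, 0.6], [0, 0, 0, 0, 0.6]]}}

```text
time: 10.1
tool_pos: [0.4866, 0.2712, 0.017]
tool_rot: [3.141, 0.0, 0.235]
contact_force: [0.2, 0.9, -0.5]
opening: 0.0731
grip_force: 0.0
```

{"method": "jog_arm", "body": {"plan": [[0, 0, 0.15, 0, 0.6], [0, 0, 0.4, 0, 0.6], [0, 0, 0.7, 0, 0.6], [0, 0, 1, 0, 0.6]]}}

```text
time: 10.5
tool_pos: [0.4866, 0.2713, 0.0988]
tool_rot: [3.142, -0.0, 0.235]
contact_force: [1.6, -0.1, -0.1]
opening: 0.0738
grip_force: 0.0
```

{"method": "jog_arm", "body": {"plan": [[0, -0.2, 0.3, 0, 1], [0, -0.5, 0.6, 0, 1], [0, -0.75, 0.9, 0, 1], [0, -1, 1, 0, 1]]}}

```text
time: 10.9
tool_pos: [0.4877, 0.1909, 0.1807]
tool_rot: [3.141, -0.005, 0.235]
contact_force: [0.1, 0.4, 0.3]
opening: 0.0914
grip_force: 0.0
```

```bash
python3 - <<'E'
from h import *
s=snap('scene');t=snap('top')
a=cv2.resize(s[100:240,270:410],None,fx=4,fy=4,interpolation=cv2.INTER_CUBIC)
b=cv2.resize(t[160:250,210:270],None,fx=4,fy=4,interpolation=cv2.INTER_CUBIC)
c=np.zeros((560,800,3),np.uint8);c[:,:560]=a;c[:360,560:]=b
cv2.imwrite('pics/c7.png',c)
print(readout.observe()['tool_pos'])
E
```

```text
[0.48749144 0.18982587 0.17966163]
```

View pics/c7.png

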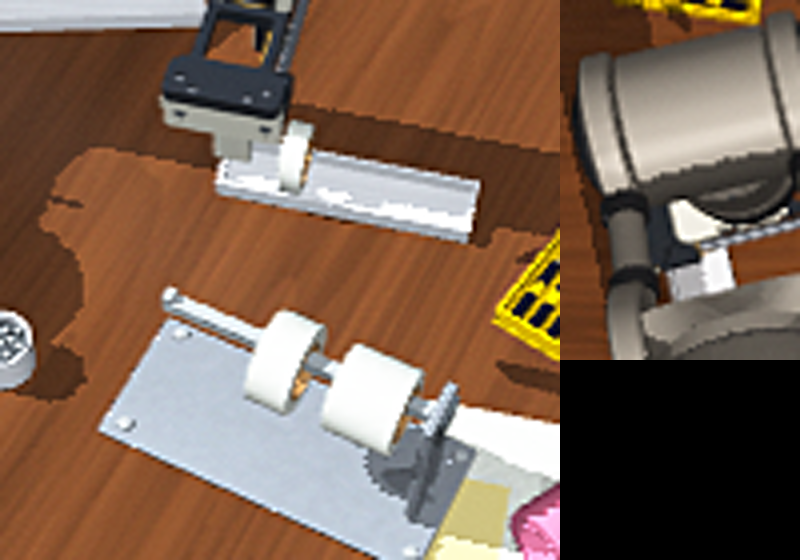

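The narrow roll stands in the tray (crop 7 (296,158)), and the medium and wide rolls still hang. Now the medium roll.

{"method": "jog_arm", "body": {"plan": [[0.15, -0.2, 0, -0.02, 1], [0.3, -0.4, 0, -0.04, 1], [0.45, -0.65, 0, -0.06, 1], [0.594, -0.847, 0, -0.075, 1]]}}

```text
time: 11.4
tool_pos: [0.5343, 0.1235, 0.177]
tool_rot: [-3.141, 0.001, 0.116]
contact_force: [-0.2, 0.4, 0.2]
opening: 0.092
grip_force: 0.0
```

{"method": "jog_arm", "body": {"plan": [[0.15, -0.2, 0, -0.02, 1], [0.3, -0.4, 0, -0.04, 1], [0.45, -0.65, 0, -0.06, 1], [0.594, -0.847, 0, -0.075, 1], [0.594, -0.847, 0, -0.075, 1], [0.594, -0.847, 0, -0.075, 1]]}}

```text
time: 12.0
tool_pos: [0.5815, 0.056, 0.1768]
tool_rot: [-3.141, 0.001, -0.001]
contact_force: [-0.3, 1.2, -1.0]
opening: 0.092
grip_force: 0.0
```

Down 85 mm to TCP z 0.092, then close.

{"method": "jog_arm", "body": {"plan": [[0, 0, -0.25, 0, 1], [0, 0, -0.5, 0, 1], [0, 0, -0.75, 0, 1], [0, 0, -1, 0, 1]]}}

```text
time: 12.4
tool_pos: [0.5811, 0.057, 0.0966]
tool_rot: [-3.141, 0.0, 0.001]
contact_force: [0.4, -0.2, -0.2]
opening: 0.092
grip_force: 0.0
```

{"method": "jog_arm", "body": {"plan": [[0, 0, -0.06, 0, 1], [0, 0, -0.06, 0, 0.8], [0, 0, -0.06, 0, 0.7], [0, 0, -0.06, 0, 0.6], [0, 0, -0.06, 0, 0.5], [0, 0, -0.06, 0, 0.4], [0, 0, -0.06, 0, 0.2], [0, 0, -0.06, 0, 0], [0, 0, -0.06, 0, 0], [0, 0, -0.06, 0, 0]], "squeeze": 14}}

```text
time: 13.4
tool_pos: [0.5819, 0.0559, 0.0927]
tool_rot: [-3.141, -0.001, -0.0]
contact_force: [-0.3, 0.8, 5.5]
opening: 0.0658
grip_force: 14.0
```

{"method": "jog_arm", "body": {"plan": [[0, 0, 0.1, 0, 0], [0, 0, 0.21, 0, 0], [0, 0, 0.21, 0, 0], [0, 0, 0.21, 0, 0]]}}

```text
time: 13.8
tool_pos: [0.5817, 0.0557, 0.1093]
tool_rot: [3.141, -0.0, -0.001]
contact_force: [-0.5, -0.9, -1.7]
opening: 0.0659
grip_force: 14.0
```

{"method": "jog_arm", "body": {"plan": [[-0.2, 0, 0, 0, 0], [-0.4, 0, 0, 0, 0], [-0.6, 0, 0, 0, 0], [-0.75, 0, 0, 0, 0]]}}

```text
time: 14.2
tool_pos: [0.5203, 0.0558, 0.1087]
tool_rot: [3.141, 0.001, -0.0]
contact_force: [0.8, 0.2, -1.0]
opening: 0.0658
grip_force: 14.0
```

{"method": "jog_arm", "body": {"plan": [[-0.2, 0, 0, 0, 0], [-0.4, 0, 0, 0, 0], [-0.6, 0, 0, 0, 0], [-0.75, 0, 0, 0, 0], [-0.75, 0, 0, 0, 0]]}}

```text
time: 14.7
tool_pos: [0.46, 0.0559, 0.1089]
tool_rot: [3.142, 0.002, -0.0]
contact_force: [0.6, -0.6, -1.2]
opening: 0.066
grip_force: 14.0
```

{"method": "jog_arm", "body": {"plan": [[0, 0.2, 0, 0.01, 0], [0, 0.45, 0, 0.02, 0], [0, 0.7, 0, 0.04, 0], [0, 1, 0, 0.05, 0]]}}

```text
time: 15.1
tool_pos: [0.4625, 0.1364, 0.1091]
tool_rot: [3.141, -0.001, 0.078]
contact_force: [-0.2, 0.4, -1.6]
opening: 0.0655
grip_force: 14.0
```

{"method": "jog_arm", "body": {"plan": [[0.15, 0.2, 0, 0.01, 0], [0.3, 0.45, 0, 0.02, 0], [0.5, 0.7, 0, 0.04, 0], [0.7, 0.97, 0, 0.05, 0]]}}

```text
time: 15.5
tool_pos: [0.5188, 0.2143, 0.109]
tool_rot: [3.141, -0.0, 0.158]
contact_force: [0.2, -0.6, -1.3]
opening: 0.0662
grip_force: 14.0
```

{"method": "jog_arm", "body": {"plan": [[0.15, 0.2, 0, 0.01, 0], [0.3, 0.45, 0, 0.02, 0], [0.5, 0.7, 0, 0.04, 0], [0.7, 0.97, 0, 0.05, 0], [0.7, 0.97, 0, 0.05, 0], [0.7, 0.97, 0, 0.05, 0]]}}

```text
time: 16.1
tool_pos: [0.5736, 0.2911, 0.1082]
tool_rot: [3.141, 0.001, 0.236]
contact_force: [-0.0, -1.0, -1.6]
opening: 0.0658
grip_force: 14.0
```

{"method": "jog_arm", "body": {"plan": [[0, 0, -0.2, 0, 0], [0, 0, -0.4, 0, 0], [0, 0, -0.6, 0, 0], [0, 0, -0.8, 0, 0], [0, 0, -0.95, 0, 0], [0, 0, -0.98, 0, 0], [0, 0, -0.98, 0, 0]]}}

```text
time: 16.8
tool_pos: [0.5735, 0.2907, 0.0306]
tool_rot: [3.141, 0.001, 0.235]
contact_force: [0.4, -1.0, -0.5]
opening: 0.0659
grip_force: 14.0
```

{"method": "jog_arm", "body": {"plan": [[0, 0, -0.02, 0, 0], [0, 0, -0.04, 0, 0], [0, 0, -0.055, 0, 0], [0, 0, -0.055, 0, 0], [0, 0, -0.055, 0, 0]]}}

```text
time: 17.3
tool_pos: [0.574, 0.2912, 0.027]
tool_rot: [3.142, -0.001, 0.235]
contact_force: [-0.6, -0.0, 2.8]
opening: 0.0659
grip_force: 14.0
```

Contact felt (+2.8 N). Release slowly, lift and look.

{"method": "jog_arm", "body": {"plan": [[0, 0, -0.01, 0, 0.42], [0, 0, -0.01, 0, 0.46], [0, 0, -0.01, 0, 0.55], [0, 0, -0.01, 0, 0.65], [0, 0, -0.01, 0, 0.75], [0, 0, -0.01, 0, 0.75]]}}

```text
time: 17.9
tool_pos: [0.5735, 0.2909, 0.0253]
tool_rot: [3.141, 0.0, 0.235]
contact_force: [-0.1, -0.5, 0.1]
opening: 0.0797
grip_force: 0.0
```

{"method": "jog_arm", "body": {"plan": [[0, 0, 0.15, 0, 0.75], [0, 0, 0.4, 0, 0.75], [0, 0, 0.7, 0, 0.75], [0, 0, 1, 0, 0.75]]}}

```text
time: 18.3
tool_pos: [0.5737, 0.291, 0.1072]
tool_rot: [3.142, -0.0, 0.235]
contact_force: [0.4, 0.1, -0.3]
opening: 0.0806
grip_force: 0.0
```

{"method": "jog_arm", "body": {"plan": [[0, -0.2, 0.3, 0, 1], [0, -0.5, 0.6, 0, 1], [0, -0.75, 0.9, 0, 1], [0, -1, 0.9, 0, 1]]}}

```text
time: 18.7
tool_pos: [0.5755, 0.2107, 0.1826]
tool_rot: [3.141, -0.008, 0.235]
contact_force: [1.0, -0.3, 0.4]
opening: 0.0917
grip_force: 0.0
```

{"method": "jog_arm", "body": {"plan": [[0.1, -0.2, 0, -0.02, 1], [0.2, -0.5, 0, -0.04, 1], [0.3, -0.75, 0, -0.06, 1], [0.4, -0.98, 0, -0.075, 1]]}}

```text
time: 19.1
tool_pos: [0.6061, 0.1314, 0.1773]
tool_rot: [3.142, 0.001, 0.114]
contact_force: [0.2, -0.7, -0.7]
opening: 0.0923
grip_force: 0.0
```

```bash
python3 - <<'E'
from h import *
s=snap('scene');t=snap('top')
a=cv2.resize(s[110:250,290:430],None,fx=4,fy=4,interpolation=cv2.INTER_CUBIC)
b=cv2.resize(t[160:250,210:270],None,fx=4,fy=4,interpolation=cv2.INTER_CUBIC)
c=np.zeros((560,800,3),np.uint8);c[:,:560]=a;c[:360,560:]=b
cv2.imwrite('pics/c8.png',c)
print(readout.observe()['tool_pos'],readout.observe()['tool_rot'])
E
```

```text
[0.60672362 0.13011279 0.17713916] [3.14086148e+00 4.12461945e-04 1.12769261e-01]
```

View pics/c8.png

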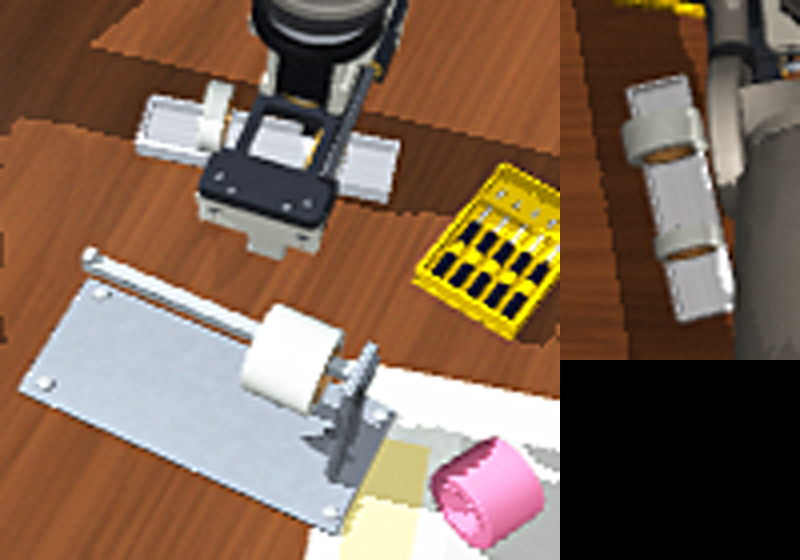

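Crop 8: both rolls stand in the tray (top inset (665,135) medium, (690,243) narrow). The wide roll hangs alone at (293,355). Now I'll get its x exactly from the crown line in the first pictures.

```bash
python3 - <<'E'
from h import *
for n in('scene','top'):
    im=cv2.imread(f'pics/{n}0.png').astype(np.float32)
    for nm,x0,x1,z in(('wide',.596,.69,.1365),('med',.55,.61,.1385),('nar',.51,.555,.1335)):
        xs=np.arange(x0,x1,.002)
        P=np.array([proj(n,[x,.0555+.0,z]) for x in xs],np.float32)
        v=cv2.remap(im,P[:,:1].copy(),P[:,1:].copy(),1)[:,0].mean(1)
        print(n,nm,' '.join(f'{x*1000:.0f}:{a:.0f}' for x,a in zip(xs,v)))
E
```

```text
scene wide 596:243 598:233 600:182 602:144 604:175 606:195 608:185 610:185 612:177 614:159 616:159 618:170 620:159 622:159 624:192 626:237 628:250 630:244 632:242 634:242 636:243 638:241 640:240 642:240 644:240 646:239 648:239 650:240 652:240 654:241 656:241 658:240 660:239 662:238 664:238 666:239 668:243 670:243 672:214 674:148 676:146 678:179 680:163 682:179 684:218 686:221 688:203
scene med 550:124 552:150 554:146 556:130 558:117 560:101 562:89 564:118 566:139 568:169 570:202 572:244 574:247 576:243 578:242 580:241 582:241 584:242 586:242 588:242 590:240 592:240 594:241 596:243 598:238 600:194 602:131 604:133 606:164 608:170
scene nar 510:192 512:195 514:201 516:187 518:188 520:213 522:207 524:197 526:208 528:240 530:247 532:245 534:244 536:243 538:243 540:244 542:246 544:232 546:169 548:158 550:184 552:198 554:202
top wide 596:163 598:147 600:132 602:127 604:127 606:129 608:130 610:130 612:130 614:131 616:129 618:121 620:104 622:94 624:143 626:165 628:169 630:168 632:167 634:167 636:166 638:165 640:165 642:165 644:165 646:165 648:165 650:163 652:162 654:161 656:162 658:162 660:162 662:164 664:166 666:168 668:164 670:153 672:128 674:124 676:127 678:130 680:126 682:115 684:84 686:65 688:91
top med 550:132 552:131 554:129 556:127 558:130 560:129 562:123 564:102 566:96 568:102 570:153 572:175 574:170 576:167 578:165 580:164 582:164 584:163 586:164 588:164 590:164 592:165 594:164 596:162 598:143 600:131 602:126 604:127 606:129 608:130
top nar 510:135 512:135 514:134 516:129 518:128 520:127 522:121 524:114 526:118 528:162 530:173 532:168 534:166 536:166 538:169 540:167 542:156 544:137 546:131 548:129 550:132 552:132 554:130
```

Edges of both views agree (widths 48, 30 and 17.5 mm): the wide roll is at x 0.6475. Moving over it.

{"method": "jog_arm", "body": {"plan": [[0.15, -0.25, 0, -0.02, 1], [0.3, -0.5, 0, -0.04, 1], [0.4, -0.75, 0, -0.06, 1], [0.51, -0.94, 0, -0.074, 1], [0.51, -0.94, 0, -0.074, 1], [0.51, -0.94, 0, -0.074, 1]]}}

```text
time: 19.8
tool_pos: [0.6463, 0.0579, 0.1772]
tool_rot: [-3.141, 0.001, 0.001]
contact_force: [-0.3, 0.5, 0.2]
opening: 0.092
grip_force: 0.0
```

{"method": "jog_arm", "body": {"plan": [[0, 0, -0.25, 0, 1], [0, 0, -0.5, 0, 1], [0, 0, -0.75, 0, 1], [0, 0, -1, 0, 1], [0, 0, -1, 0, 1]]}}

```text
time: 20.3
tool_pos: [0.6441, 0.0589, 0.0946]
tool_rot: [-3.141, 0.006, 0.003]
contact_force: [-0.2, 0.2, 0.2]
opening: 0.0922
grip_force: 0.0
```

{"method": "jog_arm", "body": {"plan": [[0.015, -0.01, -0.03, 0, 1], [0.015, -0.01, -0.03, 0, 0.8], [0.015, -0.01, -0.03, 0, 0.7], [0.015, -0.01, -0.03, 0, 0.6], [0.015, -0.01, -0.03, 0, 0.5], [0.015, -0.01, -0.03, 0, 0.4], [0.015, -0.01, -0.03, 0, 0.3], [0.015, -0.01, -0.03, 0, 0.1], [0.015, -0.01, -0.03, 0, -0.1], [0.015, -0.01, -0.03, 0, -0.1]], "squeeze": 16}}

```text
time: 21.3
tool_pos: [0.6477, 0.0567, 0.0952]
tool_rot: [-3.142, -0.0, 0.001]
contact_force: [-0.6, 0.2, 1.2]
opening: 0.0618
grip_force: 16.0
```

{"method": "jog_arm", "body": {"plan": [[0, 0, 0.1, 0, -0.1], [0, 0, 0.21, 0, -0.1], [0, 0, 0.21, 0, -0.1], [0, 0, 0.21, 0, -0.1]]}}

```text
time: 21.7
tool_pos: [0.6479, 0.0566, 0.1124]
tool_rot: [3.141, -0.001, 0.001]
contact_force: [0.4, 0.3, -1.9]
opening: 0.0617
grip_force: 16.0
```

{"method": "jog_arm", "body": {"plan": [[-0.2, 0, 0, 0, -0.1], [-0.4, 0, 0, 0, -0.1], [-0.6, 0, 0, 0, -0.1], [-0.8, 0, 0, 0, -0.1], [-1, 0, 0, 0, -0.1]]}}

```text
time: 22.2
tool_pos: [0.5667, 0.0566, 0.1116]
tool_rot: [3.141, 0.001, 0.001]
contact_force: [0.3, -0.7, -0.8]
opening: 0.0617
grip_force: 16.0
```

{"method": "jog_arm", "body": {"plan": [[-0.2, 0, 0, 0, -0.1], [-0.4, 0, 0, 0, -0.1], [-0.6, 0, 0, 0, -0.1], [-0.8, 0, 0, 0, -0.1], [-1, 0, 0, 0, -0.1]]}}

```text
time: 22.7
tool_pos: [0.4868, 0.0566, 0.1118]
tool_rot: [3.141, 0.0, 0.001]
contact_force: [0.8, 0.9, -0.6]
opening: 0.0618
grip_force: 16.0
```

{"method": "jog_arm", "body": {"plan": [[-0.2, 0, 0, 0, -0.1], [-0.35, 0, 0, 0, -0.1], [-0.35, 0, 0, 0, -0.1], [-0.35, 0, 0, 0, -0.1]]}}

```text
time: 23.1
tool_pos: [0.4602, 0.0566, 0.1122]
tool_rot: [3.141, -0.001, 0.001]
contact_force: [0.3, 0.0, -1.7]
opening: 0.0621
grip_force: 16.0
```

{"method": "jog_arm", "body": {"plan": [[0, -0.2, 0, 0, -0.1], [0, -0.45, 0, 0, -0.1], [0, -0.7, 0, 0, -0.1], [0, -1, 0, 0, -0.1]]}}

```text
time: 23.5
tool_pos: [0.4606, -0.0241, 0.1119]
tool_rot: [3.141, -0.001, 0.002]
contact_force: [0.9, 0.1, -1.9]
opening: 0.0618
grip_force: 16.0
```

{"method": "jog_arm", "body": {"plan": [[0.04, -0.24, 0, 0.01, -0.1], [0.09, -0.48, 0, 0.02, -0.1], [0.13, -0.72, 0, 0.02, -0.1], [0.172, -0.953, 0, 0.03, -0.1]]}}

```text
time: 23.9
tool_pos: [0.4744, -0.1009, 0.1119]
tool_rot: [3.141, -0.001, 0.048]
contact_force: [0.6, 0.7, -2.3]
opening: 0.0619
grip_force: 16.0
```

{"method": "jog_arm", "body": {"plan": [[0.04, -0.24, 0, 0.01, -0.1], [0.09, -0.48, 0, 0.02, -0.1], [0.13, -0.72, 0, 0.02, -0.1], [0.172, -0.953, 0, 0.03, -0.1]]}}

```text
time: 24.3
tool_pos: [0.4881, -0.1772, 0.1118]
tool_rot: [3.141, -0.001, 0.095]
contact_force: [-0.3, -0.2, -1.2]
opening: 0.0617
grip_force: 16.0
```

{"method": "jog_arm", "body": {"plan": [[0.04, -0.24, 0, 0.01, -0.1], [0.09, -0.48, 0, 0.02, -0.1], [0.13, -0.72, 0, 0.02, -0.1], [0.172, -0.953, 0, 0.03, -0.1]]}}

```text
time: 24.7
tool_pos: [0.5017, -0.2535, 0.1117]
tool_rot: [3.141, -0.0, 0.142]
contact_force: [0.5, 0.3, -1.3]
opening: 0.0617
grip_force: 16.0
```

{"method": "jog_arm", "body": {"plan": [[0.04, -0.24, 0, 0.01, -0.1], [0.09, -0.48, 0, 0.02, -0.1], [0.13, -0.72, 0, 0.02, -0.1], [0.172, -0.953, 0, 0.03, -0.1], [0.172, -0.953, 0, 0.03, -0.1], [0.172, -0.953, 0, 0.03, -0.1]]}}

```text
time: 25.3
tool_pos: [0.5147, -0.3284, 0.1114]
tool_rot: [-3.141, 0.0, 0.189]
contact_force: [0.1, -0.1, -2.2]
opening: 0.0617
grip_force: 16.0
```

```bash
python3 - <<'E'
from h import *
s=snap('scene');t=snap('top')
a=cv2.resize(s[250:370,190:300],None,fx=5,fy=5,interpolation=cv2.INTER_CUBIC)
cv2.imwrite('pics/c9.png',a);cv2.imwrite('pics/t9.png',t)
p=readout.observe()['tool_pos'];print(p,readout.observe()['tool_rot'])
E
```

```text
[ 0.51468451 -0.32752983  0.11165396] [-3.14086715e+00  3.83470244e-04  1.89836007e-01]
```

View pics/c9.png

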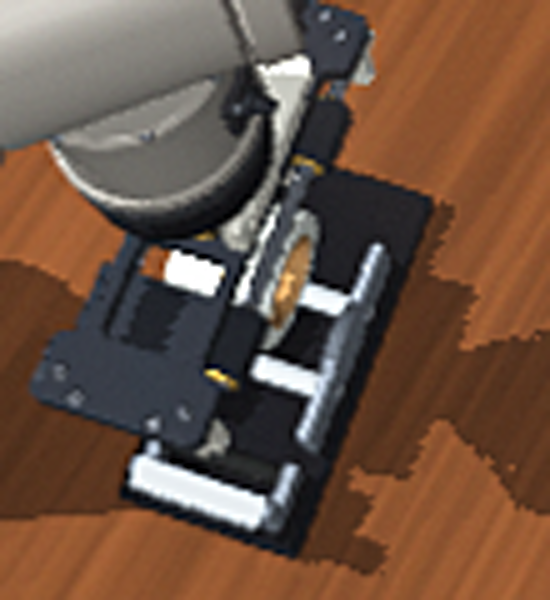

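Crop 9: the wide roll (bore at (290,285)) hangs parallel to the rollers ((325,298), (285,372)) and inside the cheek line (345,345). Lowering.

{"method": "jog_arm", "body": {"plan": [[0, 0, -0.2, 0, -0.1], [0, 0, -0.4, 0, -0.1], [0, 0, -0.55, 0, -0.1], [0, 0, -0.65, 0, -0.1], [0, 0, -0.75, 0, -0.1], [0, 0, -0.82, 0, -0.1], [0, 0, -0.88, 0, -0.1], [0, 0, -0.88, 0, -0.1]]}}

```text
time: 26.2
tool_pos: [0.5145, -0.3282, 0.041]
tool_rot: [-3.141, 0.001, 0.19]
contact_force: [0.8, 0.1, -1.5]
opening: 0.0615
grip_force: 16.0
```

{"method": "jog_arm", "body": {"plan": [[0, 0, -0.02, 0, -0.1], [0, 0, -0.04, 0, -0.1], [0, 0, -0.05, 0, -0.1], [0, 0, -0.05, 0, -0.1]]}}

```text
time: 26.6
tool_pos: [0.5147, -0.3283, 0.0375]
tool_rot: [3.141, 0.0, 0.19]
contact_force: [0.2, -0.3, -1.0]
opening: 0.0622
grip_force: 16.0
```

{"method": "jog_arm", "body": {"plan": [[0, 0, -0.01, 0, -0.1], [0, 0, -0.02, 0, -0.1], [0, 0, -0.025, 0, -0.1], [0, 0, -0.025, 0, -0.1]]}}

```text
time: 27.0
tool_pos: [0.515, -0.3285, 0.0366]
tool_rot: [3.141, -0.001, 0.19]
contact_force: [-1.3, 1.3, 5.7]
opening: 0.0619
grip_force: 16.0
```

Contact at the expected height. Release, rise and look.

{"method": "jog_arm", "body": {"plan": [[0, 0, 0, 0, 0.36], [0, 0, 0, 0, 0.4], [0, 0, 0, 0, 0.5], [0, 0, 0, 0, 0.65], [0, 0, 0, 0, 0.7], [0, 0, 0, 0, 0.7]]}}

```text
time: 27.6
tool_pos: [0.5147, -0.3284, 0.0355]
tool_rot: [3.142, 0.0, 0.19]
contact_force: [0.4, 0.5, 0.1]
opening: 0.0781
grip_force: 0.0
```

{"method": "jog_arm", "body": {"plan": [[0, 0, 0.15, 0, 0.7], [0, 0, 0.4, 0, 0.7], [0, 0, 0.7, 0, 0.7], [0, 0, 1, 0, 0.7]]}}

```text
time: 28.0
tool_pos: [0.5147, -0.3283, 0.1172]
tool_rot: [3.141, -0.0, 0.19]
contact_force: [-0.4, -0.6, -0.1]
opening: 0.0778
grip_force: 0.0
```

{"method": "jog_arm", "body": {"plan": [[0, 0.2, 0.2, 0, 0.7], [0, 0.5, 0.5, 0, 0.7], [0, 0.75, 0.75, 0, 0.8], [0, 1, 0.8, 0, 1]]}}

```text
time: 28.4
tool_pos: [0.5158, -0.2482, 0.1829]
tool_rot: [3.137, -0.004, 0.189]
contact_force: [1.3, 1.1, -0.0]
opening: 0.0867
grip_force: 0.0
```

{"method": "jog_arm", "body": {"plan": [[0, 0.2, 0, 0, 1], [0, 0.45, 0, 0, 1], [0, 0.7, 0, 0, 1], [0, 0.95, 0, 0, 1]]}}

```text
time: 28.8
tool_pos: [0.514, -0.1709, 0.1782]
tool_rot: [-3.14, 0.002, 0.19]
contact_force: [0.7, -0.4, 0.3]
opening: 0.0919
grip_force: 0.0
```

```bash
python3 - <<'E'
from h import *
s=snap('scene');t=snap('top')
a=cv2.resize(s[265:365,200:290],None,fx=5,fy=5,interpolation=cv2.INTER_CUBIC)
b=cv2.resize(t[180:240,385:455],None,fx=5,fy=5,interpolation=cv2.INTER_CUBIC)
c=np.zeros((500,800,3),np.uint8);c[:,:450]=a;c[:300,450:]=b
cv2.imwrite('pics/c10.png',c)
print(readout.observe()['tool_pos'],readout.observe()['tool_rot'])
E
```

```text
[ 0.51397616 -0.16971546  0.17839706] [-3.13956124e+00  2.01141047e-03  1.91971187e-01]
```

View pics/c10.png

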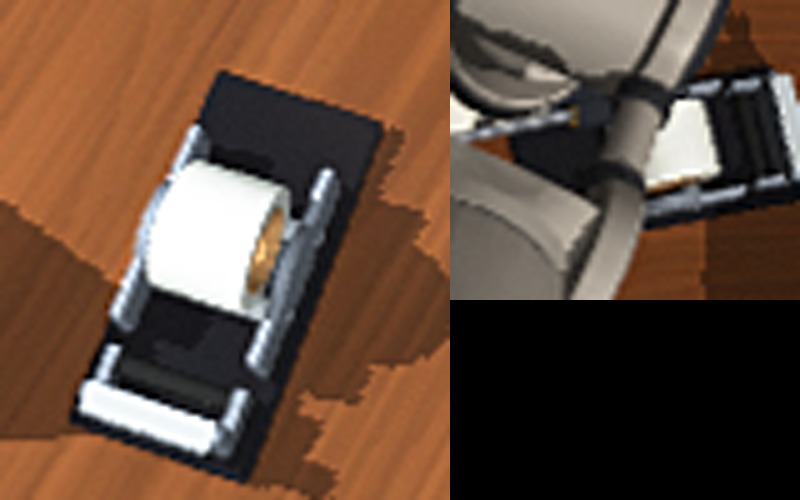

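Crop 10: the wide roll lies on the rollers between the cheeks ((215,240), axis along the rollers). Back to the tray for the medium roll.

{"method": "jog_arm", "body": {"plan": [[0.03, 0.24, 0, 0, 1], [0.06, 0.48, 0, 0, 1], [0.09, 0.72, 0, 0, 1], [0.124, 0.965, 0, 0, 1]]}}

```text
time: 29.3
tool_pos: [0.5243, -0.095, 0.1786]
tool_rot: [-3.141, 0.001, 0.189]
contact_force: [0.2, -0.5, 1.1]
opening: 0.092
grip_force: 0.0
```

{"method": "jog_arm", "body": {"plan": [[0.03, 0.24, 0, 0, 1], [0.06, 0.48, 0, 0, 1], [0.09, 0.72, 0, 0, 1], [0.124, 0.965, 0, 0, 1]]}}

```text
time: 29.7
tool_pos: [0.5344, -0.0177, 0.1786]
tool_rot: [-3.142, 0.001, 0.189]
contact_force: [0.1, -0.4, 0.5]
opening: 0.0918
grip_force: 0.0
```

{"method": "jog_arm", "body": {"plan": [[0.03, 0.24, 0, 0, 1], [0.06, 0.48, 0, 0, 1], [0.09, 0.72, 0, 0, 1], [0.124, 0.965, 0, 0, 1]]}}

```text
time: 30.1
tool_pos: [0.5444, 0.0594, 0.1786]
tool_rot: [3.141, 0.001, 0.189]
contact_force: [-0.4, -0.5, 1.7]
opening: 0.092
grip_force: 0.0
```

{"method": "jog_arm", "body": {"plan": [[0.03, 0.24, 0, 0, 1], [0.06, 0.48, 0, 0, 1], [0.09, 0.72, 0, 0, 1], [0.124, 0.965, 0, 0, 1]]}}

```text
time: 30.5
tool_pos: [0.5544, 0.1366, 0.1785]
tool_rot: [3.141, 0.001, 0.189]
contact_force: [-0.1, -1.3, 0.1]
opening: 0.0917
grip_force: 0.0
```

{"method": "jog_arm", "body": {"plan": [[0.03, 0.24, 0, 0, 1], [0.06, 0.48, 0, 0, 1], [0.09, 0.72, 0, 0, 1], [0.124, 0.965, 0, 0, 1]]}}

```text
time: 30.9
tool_pos: [0.5644, 0.2138, 0.1784]
tool_rot: [3.141, 0.002, 0.189]
contact_force: [0.5, -0.2, 0.2]
opening: 0.0918
grip_force: 0.0
```

{"method": "jog_arm", "body": {"plan": [[0.03, 0.24, 0, 0.01, 1], [0.06, 0.48, 0, 0.02, 1], [0.09, 0.72, 0, 0.03, 1], [0.124, 0.965, 0, 0.03, 1], [0.124, 0.965, 0, 0.03, 1], [0.124, 0.965, 0, 0.03, 1]]}}

```text
time: 31.5
tool_pos: [0.574, 0.2907, 0.1787]
tool_rot: [3.141, 0.001, 0.238]
contact_force: [0.6, 0.4, -0.1]
opening: 0.0915
grip_force: 0.0
```

{"method": "jog_arm", "body": {"plan": [[0, 0, -0.25, 0, 1], [0, 0, -0.5, 0, 1], [0, 0, -0.75, 0, 1], [0, 0, -1, 0, 1]]}}

```text
time: 31.9
tool_pos: [0.5743, 0.2895, 0.0988]
tool_rot: [3.141, 0.0, 0.236]
contact_force: [-0.2, 0.6, 0.2]
opening: 0.0918
grip_force: 0.0
```

{"method": "jog_arm", "body": {"plan": [[0, 0, -0.25, 0, 1], [0, 0, -0.5, 0, 1], [0, 0, -0.75, 0, 1], [0, 0, -0.85, 0, 1], [0, 0, -0.9, 0, 1], [0, 0, -0.9, 0, 1]]}}

```text
time: 32.5
tool_pos: [0.5744, 0.2904, 0.0277]
tool_rot: [3.141, -0.0, 0.236]
contact_force: [-0.3, 0.4, -0.3]
opening: 0.0917
grip_force: 0.0
```

{"method": "jog_arm", "body": {"plan": [[0, 0, 0, 0, 0.8], [0, 0, 0, 0, 0.7], [0, 0, 0, 0, 0.6], [0, 0, 0, 0, 0.5], [0, 0, 0, 0, 0.4], [0, 0, 0, 0, 0.2], [0, 0, 0, 0, 0], [0, 0, 0, 0, 0], [0, 0, 0, 0, 0]], "squeeze": 14}}

```text
time: 33.4
tool_pos: [0.5743, 0.2914, 0.0278]
tool_rot: [-3.141, -0.001, 0.237]
contact_force: [-0.6, 4.8, 3.2]
opening: 0.0657
grip_force: 14.0
```

{"method": "jog_arm", "body": {"plan": [[0, 0, 0.15, 0, 0], [0, 0, 0.35, 0, 0], [0, 0, 0.6, 0, 0], [0, 0, 0.85, 0, 0], [0, 0, 1, 0, 0]]}}

```text
time: 33.9
tool_pos: [0.5749, 0.2902, 0.1095]
tool_rot: [3.141, -0.002, 0.236]
contact_force: [1.0, -0.1, -0.9]
opening: 0.0655
grip_force: 14.0
```

{"method": "jog_arm", "body": {"plan": [[-0.15, -0.2, 0.02, -0.01, 0], [-0.3, -0.45, 0.02, -0.02, 0], [-0.5, -0.7, 0.02, -0.04, 0], [-0.7, -0.97, 0.02, -0.05, 0]]}}

```text
time: 34.3
tool_pos: [0.5174, 0.2121, 0.1091]
tool_rot: [3.141, 0.001, 0.157]
contact_force: [1.2, -0.2, -1.1]
opening: 0.066
grip_force: 14.0
```

{"method": "jog_arm", "body": {"plan": [[-0.15, -0.2, 0, -0.01, 0], [-0.3, -0.45, 0, -0.02, 0], [-0.5, -0.7, 0, -0.04, 0], [-0.7, -0.97, 0, -0.05, 0]]}}

```text
time: 34.7
tool_pos: [0.4614, 0.1345, 0.1092]
tool_rot: [3.141, 0.0, 0.079]
contact_force: [-0.0, -1.3, -2.3]
opening: 0.0657
grip_force: 14.0
```

{"method": "jog_arm", "body": {"plan": [[0, -0.2, 0, -0.01, 0], [0, -0.45, 0, -0.02, 0], [0, -0.7, 0, -0.04, 0], [0, -1, 0, -0.05, 0], [0, -1, 0, -0.05, 0], [0, -1, 0, -0.05, 0]]}}

```text
time: 35.3
tool_pos: [0.4621, 0.0552, 0.1092]
tool_rot: [3.141, 0.0, -0.0]
contact_force: [-0.7, 0.4, -1.3]
opening: 0.0659
grip_force: 14.0
```

```bash
python3 - <<'E'
from h import *
s=snap('scene');t=snap('top')
a=cv2.resize(s[120:220,270:370],None,fx=5,fy=5,interpolation=cv2.INTER_CUBIC)
b=cv2.resize(t[180:250,280:340],None,fx=5,fy=5,interpolation=cv2.INTER_CUBIC)
c=np.zeros((500,800,3),np.uint8);c[:,:500]=a;c[:350,500:]=b
cv2.imwrite('pics/c11.png',c)
o=readout.observe();print(o['tool_pos'],o['tool_rot'],o['opening'])
E
```

```text
[0.46205501 0.05603901 0.10916581] [3.14147889e+00 2.92803198e-04 1.55284909e-03] 0.0655563955465023
```

View pics/c11.png

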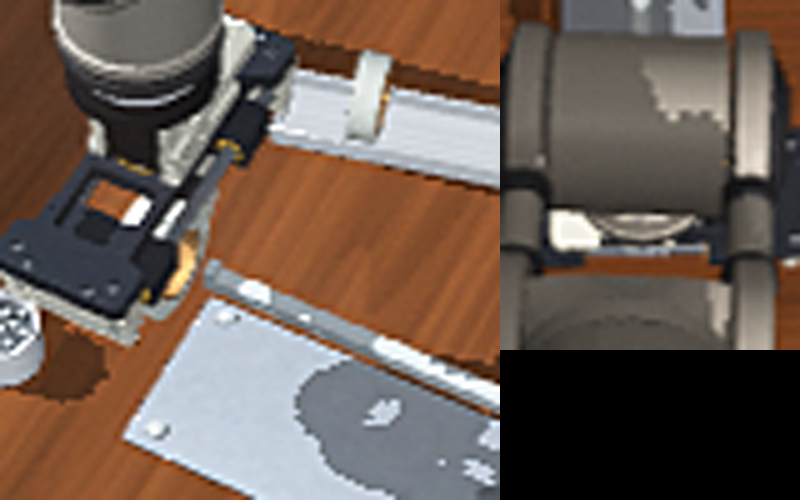

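Crop 11: the medium roll's bore (183,268) lines up with the arm's free end (212,275), and the narrow roll still stands in the tray. Threading on.

{"method": "jog_arm", "body": {"plan": [[0.1, 0, 0, 0, 0], [0.2, 0, 0, 0, 0], [0.35, 0, 0, 0, 0], [0.5, 0, 0, 0, 0], [0.65, 0, 0, 0, 0], [0.75, 0, 0, 0, 0]]}}

```text
time: 36.0
tool_pos: [0.5236, 0.0561, 0.109]
tool_rot: [3.141, -0.001, 0.002]
contact_force: [-0.1, -0.1, -1.2]
opening: 0.0653
grip_force: 14.0
```

{"method": "jog_arm", "body": {"plan": [[0.2, 0, 0, 0, 0], [0.4, 0, 0, 0, 0], [0.6, 0, 0, 0, 0], [0.75, 0, 0, 0, 0], [0.75, 0, 0, 0, 0], [0.75, 0, 0, 0, 0]]}}

```text
time: 36.6
tool_pos: [0.5818, 0.0559, 0.1087]
tool_rot: [3.142, 0.001, 0.002]
contact_force: [0.2, 0.8, -2.0]
opening: 0.0658
grip_force: 14.0
```

{"method": "jog_arm", "body": {"plan": [[0, 0, -0.06, 0, 0], [0, 0, -0.12, 0, 0], [0, 0, -0.17, 0, 0], [0, 0, -0.17, 0, 0], [0, 0, -0.17, 0, 0]]}}

```text
time: 37.1
tool_pos: [0.582, 0.0557, 0.0954]
tool_rot: [3.142, 0.0, 0.001]
contact_force: [0.7, 0.8, -2.1]
opening: 0.066
grip_force: 14.0
```

{"method": "jog_arm", "body": {"plan": [[0, 0, -0.015, 0, 0], [0, 0, -0.03, 0, 0], [0, 0, -0.03, 0, 0], [0, 0, -0.03, 0, 0]]}}

```text
time: 37.5
tool_pos: [0.5824, 0.0557, 0.0948]
tool_rot: [3.141, -0.001, 0.001]
contact_force: [-5.7, 0.5, 10.4]
opening: 0.066
grip_force: 14.0
```

In contact with the arm. Ease up 1 mm, release, rise.

{"method": "jog_arm", "body": {"plan": [[0, 0, 0.01, 0, 0], [0, 0, 0.012, 0, 0.42], [0, 0, 0.012, 0, 0.46], [0, 0, 0.012, 0, 0.55], [0, 0, 0.012, 0, 0.7], [0, 0, 0.012, 0, 0.85], [0, 0, 0.012, 0, 1], [0, 0, 0.012, 0, 1]]}}

```text
time: 38.3
tool_pos: [0.5822, 0.0556, 0.094]
tool_rot: [3.141, 0.0, 0.001]
contact_force: [-0.7, -0.4, 0.3]
opening: 0.0911
grip_force: 0.0
```

{"method": "jog_arm", "body": {"plan": [[0, 0, 0.1, 0, 1], [0, 0, 0.3, 0, 1], [0, 0, 0.6, 0, 1], [0, 0, 0.8, 0, 1], [0, 0, 1, 0, 1]]}}

```text
time: 38.8
tool_pos: [0.5824, 0.0557, 0.1757]
tool_rot: [3.141, -0.001, 0.001]
contact_force: [0.4, -0.9, -0.2]
opening: 0.0918
grip_force: 0.0
```

{"method": "jog_arm", "body": {"plan": [[-0.1, 0.2, 0, 0.01, 1], [-0.2, 0.45, 0, 0.02, 1], [-0.3, 0.7, 0, 0.04, 1], [-0.4, 0.9, 0, 0.05, 1]]}}

```text
time: 39.2
tool_pos: [0.5489, 0.1295, 0.1736]
tool_rot: [-3.141, 0.001, 0.082]
contact_force: [0.7, -0.5, -0.4]
opening: 0.0919
grip_force: 0.0
```

{"method": "jog_arm", "body": {"plan": [[-0.1, 0.2, 0, 0.01, 1], [-0.2, 0.45, 0, 0.02, 1], [-0.3, 0.7, 0, 0.04, 1], [-0.4, 0.9, 0, 0.05, 1]]}}

```text
time: 39.6
tool_pos: [0.5169, 0.2014, 0.1737]
tool_rot: [-3.141, 0.001, 0.16]
contact_force: [1.6, 0.3, 0.2]
opening: 0.0916
grip_force: 0.0
```

{"method": "jog_arm", "body": {"plan": [[-0.1, 0.2, 0, 0.01, 1], [-0.2, 0.45, 0, 0.02, 1], [-0.3, 0.7, 0, 0.04, 1], [-0.4, 0.9, 0, 0.05, 1], [-0.4, 0.9, 0, 0.05, 1], [-0.4, 0.9, 0, 0.05, 1]]}}

```text
time: 40.2
tool_pos: [0.4856, 0.272, 0.1738]
tool_rot: [3.141, 0.0, 0.238]
contact_force: [-0.8, -0.7, 0.3]
opening: 0.092
grip_force: 0.0
```

{"method": "jog_arm", "body": {"plan": [[0, 0, -0.25, 0, 1], [0, 0, -0.5, 0, 1], [0, 0, -0.75, 0, 1], [0, 0, -1, 0, 1], [0, 0, -1, 0, 1]]}}

```text
time: 40.7
tool_pos: [0.4847, 0.2702, 0.0915]
tool_rot: [3.14, 0.006, 0.235]
contact_force: [-1.2, -0.5, -0.1]
opening: 0.092
grip_force: 0.0
```

{"method": "jog_arm", "body": {"plan": [[0.013, 0, -0.25, 0, 1], [0.013, 0, -0.5, 0, 1], [0.013, 0, -0.75, 0, 1], [0.013, 0, -0.9, 0, 1], [0.013, 0, -0.94, 0, 1], [0.013, 0, -0.94, 0, 1]]}}

```text
time: 41.3
tool_pos: [0.4876, 0.2716, 0.0192]
tool_rot: [3.142, -0.0, 0.236]
contact_force: [0.2, -0.1, -0.7]
opening: 0.092
grip_force: 0.0
```

{"method": "jog_arm", "body": {"plan": [[0, 0, 0, 0, 0.8], [0, 0, 0, 0, 0.6], [0, 0, 0, 0, 0.5], [0, 0, 0, 0, 0.4], [0, 0, 0, 0, 0.3], [0, 0, 0, 0, 0.2], [0, 0, 0, 0, 0], [0, 0, 0, 0, -0.2], [0, 0, 0, 0, -0.2], [0, 0, 0, 0, -0.2]], "squeeze": 12}}

```text
time: 42.3
tool_pos: [0.4873, 0.272, 0.019]
tool_rot: [-3.141, -0.0, 0.237]
contact_force: [-0.9, 3.9, 2.0]
opening: 0.0558
grip_force: 12.0
```

{"method": "jog_arm", "body": {"plan": [[0, 0, 0.15, 0, -0.2], [0, 0, 0.35, 0, -0.2], [0, 0, 0.6, 0, -0.2], [0, 0, 0.85, 0, -0.2], [0, 0, 1, 0, -0.2]]}}

```text
time: 42.8
tool_pos: [0.488, 0.2714, 0.101]
tool_rot: [3.141, -0.002, 0.237]
contact_force: [0.5, -0.5, -0.9]
opening: 0.0558
grip_force: 12.0
```

{"method": "jog_arm", "body": {"plan": [[-0.03, -0.2, 0.13, -0.01, -0.2], [-0.07, -0.45, 0.13, -0.02, -0.2], [-0.1, -0.7, 0.13, -0.04, -0.2], [-0.144, -0.9, 0.13, -0.05, -0.2]]}}

```text
time: 43.2
tool_pos: [0.4751, 0.1977, 0.1092]
tool_rot: [3.141, 0.001, 0.156]
contact_force: [-0.5, 0.5, -1.5]
opening: 0.0559
grip_force: 12.0
```

{"method": "jog_arm", "body": {"plan": [[-0.03, -0.2, 0, -0.01, -0.2], [-0.07, -0.45, 0, -0.02, -0.2], [-0.1, -0.7, 0, -0.04, -0.2], [-0.144, -0.9, 0, -0.05, -0.2]]}}

```text
time: 43.6
tool_pos: [0.4638, 0.126, 0.1092]
tool_rot: [3.141, 0.0, 0.078]
contact_force: [-0.3, 0.5, 0.5]
opening: 0.0556
grip_force: 12.0
```

{"method": "jog_arm", "body": {"plan": [[-0.03, -0.2, 0, -0.01, -0.2], [-0.07, -0.45, 0, -0.02, -0.2], [-0.1, -0.7, 0, -0.04, -0.2], [-0.144, -0.91, 0, -0.05, -0.2], [-0.144, -0.91, 0, -0.05, -0.2], [-0.144, -0.91, 0, -0.05, -0.2]]}}

```text
time: 44.2
tool_pos: [0.4526, 0.0545, 0.1093]
tool_rot: [-3.142, 0.0, -0.0]
contact_force: [-0.1, 0.1, -0.6]
opening: 0.056
grip_force: 12.0
```

Aligned as before. Thread on and lower.

{"method": "jog_arm", "body": {"plan": [[0.1, 0.01, 0, 0, -0.2], [0.2, 0.01, 0, 0, -0.2], [0.35, 0.01, 0, 0, -0.2], [0.5, 0.01, 0, 0, -0.2], [0.65, 0.01, 0, 0, -0.2], [0.8, 0.01, 0, 0, -0.2], [0.9, 0.01, 0, 0, -0.2], [1, 0.01, 0, 0, -0.2], [1, 0.01, 0, 0, -0.2], [1, 0.01, 0, 0, -0.2]]}}

```text
time: 45.2
tool_pos: [0.5324, 0.0558, 0.1091]
tool_rot: [3.142, 0.001, 0.001]
contact_force: [-0.1, 0.1, -0.9]
opening: 0.0557
grip_force: 12.0
```

{"method": "jog_arm", "body": {"plan": [[0, 0, -0.06, 0, -0.2], [0, 0, -0.12, 0, -0.2], [0, 0, -0.18, 0, -0.2], [0, 0, -0.18, 0, -0.2], [0, 0, -0.18, 0, -0.2]]}}

```text
time: 45.7
tool_pos: [0.5325, 0.0557, 0.0947]
tool_rot: [3.142, 0.001, 0.001]
contact_force: [0.1, -0.5, 0.1]
opening: 0.0558
grip_force: 12.0
```

{"method": "jog_arm", "body": {"plan": [[0, 0, -0.01, 0, -0.2], [0, 0, -0.02, 0, -0.2], [0, 0, -0.02, 0, -0.2]]}}

```text
time: 46.0
tool_pos: [0.5329, 0.0556, 0.0937]
tool_rot: [3.141, -0.001, 0.001]
contact_force: [-0.3, 0.3, 2.8]
opening: 0.0559
grip_force: 12.0
```

Contact. Release, rise, back off and look.

{"method": "jog_arm", "body": {"plan": [[0, 0, 0, 0, 0.22], [0, 0, 0, 0, 0.25], [0, 0, 0, 0, 0.35], [0, 0, 0, 0, 0.5], [0, 0, 0, 0, 0.7], [0, 0, 0, 0, 0.9], [0, 0, 0, 0, 1], [0, 0, 0, 0, 1]]}}

```text
time: 46.8
tool_pos: [0.5327, 0.0557, 0.0933]
tool_rot: [3.142, 0.0, 0.001]
contact_force: [0.3, 0.1, 0.0]
opening: 0.0906
grip_force: 0.0
```

{"method": "jog_arm", "body": {"plan": [[0, 0, 0.1, 0, 1], [0, 0, 0.3, 0, 1], [0, 0, 0.6, 0, 1], [0, 0, 0.8, 0, 1], [0, 0, 1, 0, 1]]}}

```text
time: 47.3
tool_pos: [0.5329, 0.0557, 0.1749]
tool_rot: [3.141, -0.001, 0.001]
contact_force: [-0.3, -0.0, -0.5]
opening: 0.0918
grip_force: 0.0
```

{"method": "jog_arm", "body": {"plan": [[-0.3, 0, 0.3, 0, 1], [-0.5, 0, 0.6, 0, 1], [-0.8, 0, 0.9, 0, 1], [-1, 0, 1, 0, 1], [-1, 0, 1, 0, 1], [-1, 0, 1, 0, 1], [-1, 0, 1, 0, 1]]}}

```text
time: 48.0
tool_pos: [0.4531, 0.0556, 0.2528]
tool_rot: [3.142, 0.001, 0.001]
contact_force: [-0.1, 0.2, -0.7]
opening: 0.0919
grip_force: 0.0
```

```bash
python3 - <<'E'
from h import *
s=snap('scene','s12.png')
c=cv2.resize(s[110:360,200:420],None,fx=2.4,fy=2.4,interpolation=cv2.INTER_CUBIC)
cv2.imwrite('pics/c12.png',c)
o=readout.observe();print(o['tool_pos'],o['contact_force'],o['time'])
for nm,x0,x1,z in(('med',.55,.61,.1385),('nar',.51,.555,.1335)):
    xs=np.arange(x0,x1,.002);P=np.array([proj('scene',[x,.0555,z]) for x in xs],np.float32)
    v=cv2.remap(s.astype(np.float32),P[:,:1].copy(),P[:,1:].copy(),1)[:,0].mean(1)
    print(nm,' '.join(f'{x*1000:.0f}:{a:.0f}' for x,a in zip(xs,v)))
E
```

```text
[0.45302731 0.0556247  0.25257361] [-0.36266866  0.29486289 -0.72304869] 48.05
med 550:96 552:122 554:112 556:114 558:155 560:134 562:112 564:145 566:174 568:221 570:242 572:253 574:255 576:255 578:254 580:254 582:254 584:254 586:254 588:254 590:254 592:254 594:255 596:254 598:223 600:147 602:93 604:101 606:132 608:139
nar 510:229 512:240 514:245 516:233 518:228 520:251 522:247 524:241 526:247 528:254 530:255 532:255 534:254 536:254 538:255 540:255 542:255 544:229 546:131 548:114 550:142 552:158 554:169
```

View pics/c12.png

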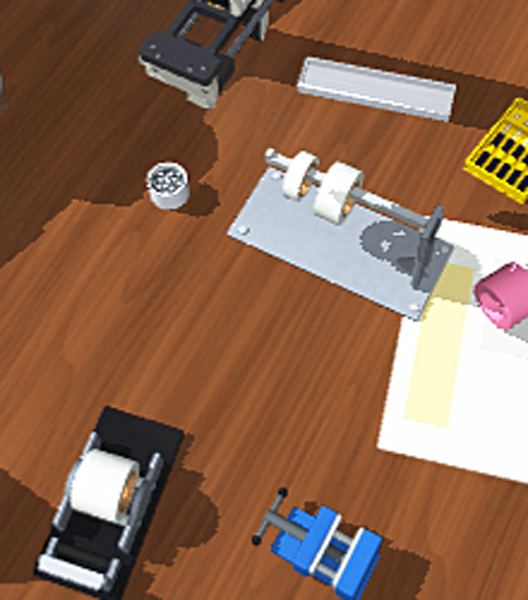

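The last view shows the narrow roll (300,175) and medium roll (338,192) hanging within about 1–2 mm of their old places. The wide roll is on the dispenser (105,487), the tray is empty and the bystanders look untouched.

```bash
python3 -c "
from h import *
print(ticket.hand_in())"
```

```text
the job is handed in; nothing more can be done
None
```

The job is handed in: the wide roll is on the dispenser's rollers, both narrower rolls hang within about 2 mm of their old places, and the vise, tin and screwdriver set look untouched; no verdict came back.

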